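# Reset the tripped breaker of the drone box

### The arm

A 6-joint arm with a two-finger parallel gripper is mounted at the origin on the work surface. World frame = base frame: x ahead of the robot, y to its left, z up, the work surface at z = 0. Lengths are in m, angles in rad, forces in N, time in s.
With the tool pointing down it reaches from about 0.35 to 0.975 m from the base axis. Payload 17.4 kg.
Tool frame: the origin (TCP) lies between the finger pads; the fingertips stand manip.tip_reach ahead of it and the grasp point (between the pads) lies 6 mm ahead of it (manip.tip_reach is the distance from the TCP to the fingertips, in m); y points along the fingers, z is the direction in which the jaws open and shut, and the axes are right-handed (so a half turn about y gives the same grasp; the last joint's range is limited). The gripper opens to 85 mm and grips with 20 to 120 N. Pads are 22 mm wide; open, the fingers measure 114 mm over their backs; the gripper's body (76 mm by 85 mm) begins 54 mm behind the grasp point. The pads swing forward as they close: fully open they stand 13 mm farther back than shut.
Start: joints at [1.15, 0.116, 1.442, -0, 1.584, -0.038], TCP at [0.252, 0.626, 0.256] pointing down, gripper open.
Joint ranges: [-2.83, 2.83], [-0.83, 2.19], [0.07, 2.5], [-1.14, 4.28], [0.01, 3], [-2.97, 2.97]. Speed limits (rad/s): [1.89, 1.89, 2.22, 3.14, 3.14, 3.14].

### API

Orientations are given as a unit quaternion [w, x, y, z].
In Python, from rig import get_state, imaging, sign_off, manip gives the robot as it stands.
- The arm moves only by the tool step_arm, never from a script. Its arguments are lists of equal length, an entry for each row: "xyz": the shift along the world's x, y, z in cm, a list of three; "twist": the turn, a rotation vector about the world's x, y, z in rad, a list of three. In form: {"xyz": [[dx, dy, dz], ...], "twist": [[rx, ry, rz], ...]}. A call has 1 to 12 rows; each row is the pose to reach, as a shift and turn from the pose commanded when the call began; what a row does not reach only later rows make up. A row lasts 1/8 s, in which the tool goes at most 62.5 mm and 10.7 degrees, less where a joint would pass 70% of its speed; a pose out of reach is approached as far as the arm can. A call with a gripper value outside its range is refused whole. "grip" is the closure, from -1 (fully open) to 1 (shut), set as the call begins (left out, the last holds). The fingers move at their own pace and stop on an object; "grip_force" is the grip in N (left out, the last holds). Time passes only in rows, so rows that repeat a pose let the fingers close. It gives the time, the measured TCP pose, the force and the opening at its end, in the units of the state.
- get_state(): the state, without advancing time (a new reading comes with each control period).
- imaging.capture(name): name is "side" or "top" or "wrist"; returns a dict with "pixels" (480x640x3 uint8, red, green, blue), "K" (3x3 intrinsics, pixels), "k1" (the pictures are not rectified: a ray, as slopes to the right and down, at radius r is drawn at 1 + k1 r^2 times it, then the intrinsics apply), "extrinsics" (4x4, takes a point from camera to world coordinates); the wrist camera has in their place "hand_eye" (4x4, takes a point from camera to tool coordinates, whose origin is the TCP and whose axes are the tool frame's). Camera axes: x right, y down, z forward; pixel columns grow to the right and rows downward; lengths in m; the calibration is good to about 2 mm. A picture is of the moment at which its call begins: read the wrist's pose just before it. There is no depth.
- sign_off(): hands the job in, once; it reports no verdict.
The state is a dict: "time_s": time; "joint_positions": joint angles; "qvel": joint speeds; "effort": joint torques, N m; "tcp_pos": TCP position; "ee_rot": TCP orientation; "contact_force": force on the tool from outside, world axes, zero at the start; "moment": the same for the moment, N m; "gripper_width": finger opening in m.
Only numpy, scipy, OpenCV 4.12 (cv2) and the standard library are available. Lean on these libraries where they do the work, as an engineer would, in place of code of your own. Each camera call takes 0.05 s, during which the arm holds its last target.

### The job

The electronic drone box has gone dead: draw the orange-handled tester right out from under the cabinet's riser without levering against it, and lay it down on the counter. Then, holding it by its handle, feel with its tip along the back of the dark gap in the front of the drone box until it drops into the unseen breaker hole, and push the breaker button fully home. Finally lay the tester flat in the open wooden box, not dropping it, and leave everything else where it is.

Things in the scene. Friction and masses are not known exactly. Their poses are not given: they have to be found in the camera images.
- tester: Loose insulated tester, 195 mm: orange square handle 85 x 24 x 24, then on the same axis a straight round shaft 110 x d8, black, steel at its flat tip; about 80 g. Origin: centre of the handle's underside; +x to the tip, +z up, axis 12 mm above. Starts flat on the counter, handle and root of the shaft under the cabinet's riser, tip sticking out 65 to 90 mm in front of it.
- tester_tip (a point): Centre of the flat end of the tester's shaft, 152.5 mm along +x from the tester's origin and 12 mm up from its underside.
- cabinet: Fixed teak riser with a glass-fronted cabinet on it, back left, front to the robot. Riser: board 300 deep (x) x 320 wide (y), 50 to 68 mm above the counter, on four 26 mm legs (centres 20 and 280 mm behind the front edge, y +-140). Cabinet: 225 mm high, on the riser, its front 115 mm behind the riser's front edge. Origin: on the counter under the middle of that front edge; +x to the back.
- drone: Fixed grey electronic drone box at the back: 160 deep (x) x 290 wide (y) x 140 mm high, knobs and carrying handle on top up to 165 mm. Origin: centre of its footprint; the front faces its own -x (the robot), 80 mm from the origin. A dark straight gap runs along the front, 65 mm either side of the middle, 35 to 49 mm above the counter, 14 mm deep to a smooth black rear wall.
- gap_mid (a point): Middle of the gap's mouth, in the plane of the drone box's front, 42 mm above the counter; x into the box, y along the gap. Somewhere in the gap's rear wall (14 mm in), its centre up to 38 mm left or right of the middle, is the breaker hole: 13 mm wide, as high as the gap, black in black, not to be seen.
- breaker (a joint): Breaker button inside that hole: 0 = tripped (out), 0.010 m = fully home. Its face stands 34 mm behind the drone box's front when out, 44 mm when home. It slides straight in (drone box +x) against about 3 N of friction and stays where it is left.
- box: Fixed wooden slide-top box at the right, lid off (the grooved lid, 7 mm thick, lies fixed out of the way near the right front corner of the counter); open on top, 260 (x) x 130 (y) x 46 mm high, walls and floor 7 mm, inside 246 x 116 mm. Origin: centre of its underside on the counter. A 270 mm high drum stands well beyond it in the far right corner.
- cup: Terracotta cup, 74 mm across, 85 mm high; loose bystander. Origin: centre of its foot.
- block_a: Wooden tuning block standing on end, 34 mm across, 65 mm high; loose bystander. Origin: centre of its foot.
- block_b: Another tuning block, as block_a.
- forkcase: Silvery chrome tuning fork case, 165 (x) x 46 x 26 mm high; loose bystander. Origin: centre of underside.
- dividers: Chrome dividers lying flat, 190 (x) x 50 x 14 mm; loose bystander. Origin: middle of them, on the counter.
- hammer: Tuning hammer lying on the front ledge of the riser, along its front: wooden handle 170 mm along x, brass head 56 mm across at its +x end, 25 mm high; loose bystander. Origin: middle of the handle's underside.

How it is judged:
By the outcome, as a careful person would: the job done as asked, in the order asked, and still so for the second after the job is handed in, with the robot touching nothing.
It also fails if it takes over 72 s, if anything falls off the work surface, if the arm or the gripper's body presses on something with over 40 N, if the wrist force passes 120 N, or if a joint passes its speed limit or range.

## Working session

There is one attempt and no reset: what is moved stays moved. The work goes in short steps, Python scripts to look and compute and a tool call to move; the robot and the scene stay as the last step left them, time stands still between calls to the robot, and variables do not carry over. Pictures are saved under pics/ and viewed, and the job is handed in when it is done.

Besides the shell and the picture viewer there is one more tool, called after ">>>" as name(argument=value, ...), one argument or row to a line, values as JSON. step_arm: Moves the arm, as the interface text tells. Its arguments: {"type":"object","properties":{"xyz":{"type":"array"},"twist":{"type":"array"},"grip":{"type":"number"},"grip_force":{"type":"number"}},"required":["xyz","twist"]}

```bash
ls; mkdir -p pics
python3 - <<'E'
from rig import get_state, imaging, manip
import cv2
print(get_state()); print(manip.tip_reach)
for n in("top","side","wrist"):
    c=imaging.capture(n); cv2.imwrite(f"pics/{n}0.png",c["pixels"][:,:,::-1])
    print(n,{k:v for k,v in c.items() if k!="pixels"})
E
```

```text
pics
{'time_s': 0.0, 'joint_positions': array([ 1.15021227e+00,  1.16501917e-01,  1.44228831e+00, -1.45271443e-05,
        1.58399625e+00, -3.78179382e-02]), 'qvel': array([-1.35430154e-04,  4.54766901e-04,  8.47862293e-05,  9.26658846e-04,
       -1.91712935e-03,  2.20901436e-04]), 'effort': array([ 1.66322798e-04, -7.31999946e+01, -6.32473540e+01, -1.01614696e-04,
        6.39634382e-03, -2.06574146e-05]), 'tcp_pos': array([0.25205925, 0.62599204, 0.2555371 ]), 'ee_rot': array([-0.69378415,  0.69460856, -0.13459458,  0.13441279]), 'contact_force': array([0.71837675, 0.3363706 , 0.29586886]), 'moment': array([0.00661941, 0.02677813, 0.02524747]), 'gripper_width': 0.08535745017297039}
0.025
top {'K': array([[436.16893135,   0.        , 321.75675458],
       [  0.        , 436.16893135, 230.22635215],
       [  0.        ,   0.        ,   1.        ]]), 'k1': -0.06589255797606622, 'extrinsics': array([[ 0.02570154, -0.98419214,  0.17522918,  0.40097623],
       [-0.99957431, -0.02772213, -0.00909266,  0.01081735],
       [ 0.01380665, -0.17492089, -0.98448568,  0.96620018],
       [ 0
[... 356 characters left out ...]
  0.69617142, -0.87338072],
       [ 0.01919909, -0.76958306, -0.63825803,  0.88108548],
       [ 0.        ,  0.        ,  0.        ,  1.        ]])}
wrist {'K': array([[373.92564947,   0.        , 322.69337007],
       [  0.        , 373.92564947, 245.25830935],
       [  0.        ,   0.        ,   1.        ]]), 'k1': -0.04056935161894156, 'hand_eye': array([[-7.89370282e-04,  9.57392280e-01,  2.88789541e-01,
        -7.38205634e-02],
       [ 7.99560826e-04, -2.88788934e-01,  9.57392455e-01,
        -1.16366683e-01],
       [ 9.99999369e-01,  9.86641956e-04, -5.37531959e-04,
         3.83024783e-04],
       [ 0.00000000e+00,  0.00000000e+00,  0.00000000e+00,
         1.00000000e+00]])}
```

View pics/top0.png

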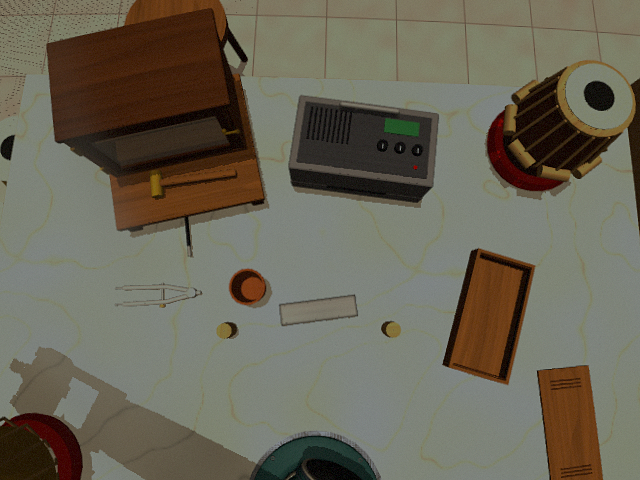

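View pics/side0.png

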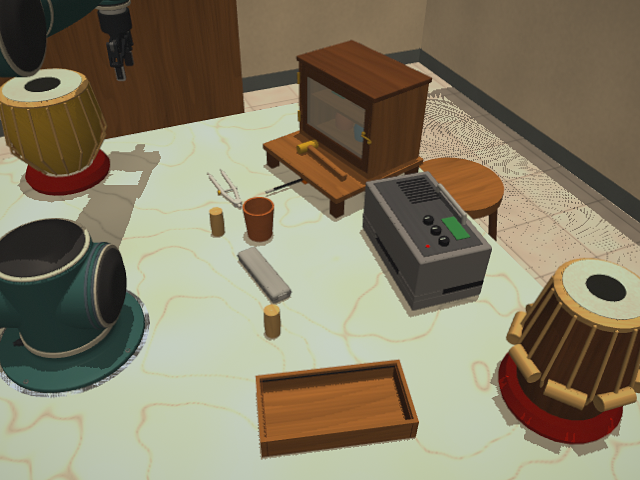

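View pics/wrist0.png

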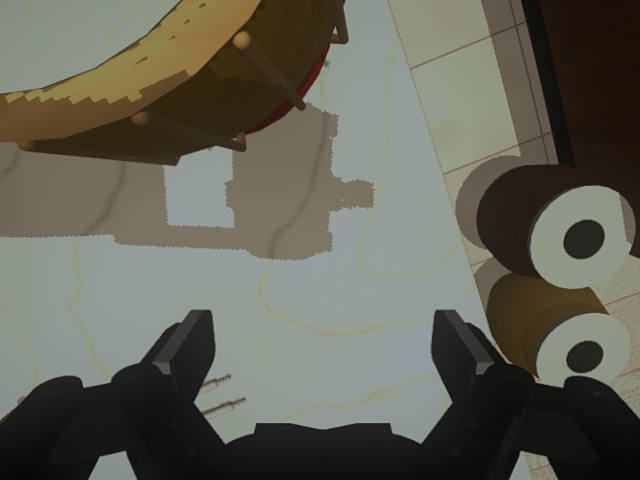

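```bash
cat > h.py <<'E'
import numpy as np, cv2
from rig import get_state, imaging, manip
from scipy.spatial.transform import Rotation as R
def Rq(q): return R.from_quat([q[1],q[2],q[3],q[0]])
def cap(n,save=None):
    s=get_state(); c=imaging.capture(n)
    if n=="wrist":
        T=np.eye(4);T[:3,:3]=Rq(s["ee_rot"]).as_matrix();T[:3,3]=s["tcp_pos"]
        c["extrinsics"]=T@c["hand_eye"]
    if save: cv2.imwrite(f"pics/{save}.png",c["pixels"][:,:,::-1])
    np.savez(f"{n}_last.npz",**c)
    return c
def dist(c): return np.array([float(c["k1"]),0,0,0,0])
def ray(c,uv):
    K=c["K"];k=float(c["k1"])
    d=(np.array(uv,float)-[K[0,2],K[1,2]])/[K[0,0],K[1,1]]
    u=d.copy()
    for _ in range(20): u=d/(1+k*(u@u))
    E=c["extrinsics"]; return E[:3,3],E[:3,:3]@np.array([u[0],u[1],1])
def on(c,uv,z):
    o,d=ray(c,uv); return o+d*(z-o[2])/d[2]
def proj(c,P):
    E=np.linalg.inv(c["extrinsics"]);p=E[:3,:3]@np.array(P,float)+E[:3,3]
    x=p[:2]/p[2]; x=x*(1+float(c["k1"])*(x@x)); return x*[c["K"][0,0],c["K"][1,1]]+c["K"][:2,2]
def tri(c1,u1,c2,u2):
    o1,d1=ray(c1,u1);o2,d2=ray(c2,u2)
    d1/=np.linalg.norm(d1);d2/=np.linalg.norm(d2)
    t=np.linalg.lstsq(np.stack([d1,-d2],1),o2-o1,rcond=None)[0]
    a=o1+t[0]*d1;b=o2+t[1]*d2;return (a+b)/2,np.linalg.norm(a-b)
def load(n): return dict(np.load(f"{n}_last.npz"))
def crop(c,x0,y0,x1,y1,s,name,gain=1.0):
    im=c["pixels"][y0:y1,x0:x1,::-1]
    im=np.clip(im.astype(float)*gain,0,255).astype(np.uint8)
    cv2.imwrite(f"pics/{name}.png",cv2.resize(im,None,fx=s,fy=s,interpolation=cv2.INTER_NEAREST))
E
python3 - <<'E'
from h import *
t=cap("top");s=cap("side")
print(get_state()["time_s"], Rq(get_state()["ee_rot"]).as_matrix().round(3))
crop(t,100,80,300,280,4,"tc1",1.5)
crop(t,280,80,480,220,4,"tc2",1.8)
crop(s,190,120,350,240,5,"sc1",1.3)
crop(s,355,160,515,310,5,"sc2",1.3)
E
```

```text
0.25 [[ 0.928 -0.     0.374]
 [-0.374 -0.     0.928]
 [ 0.    -1.    -0.001]]
```

View pics/tc1.png

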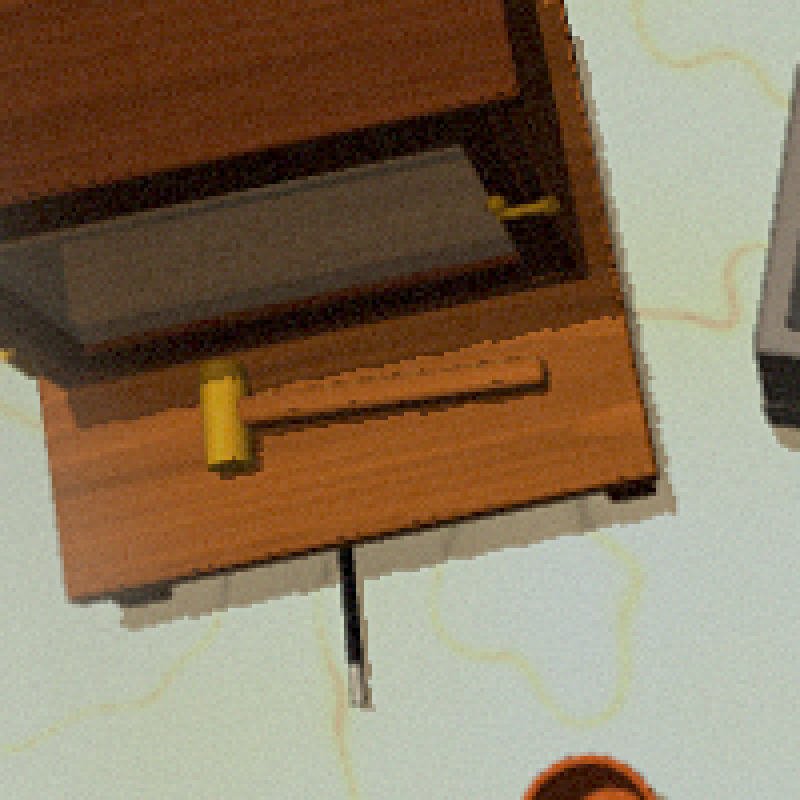

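View pics/tc2.png

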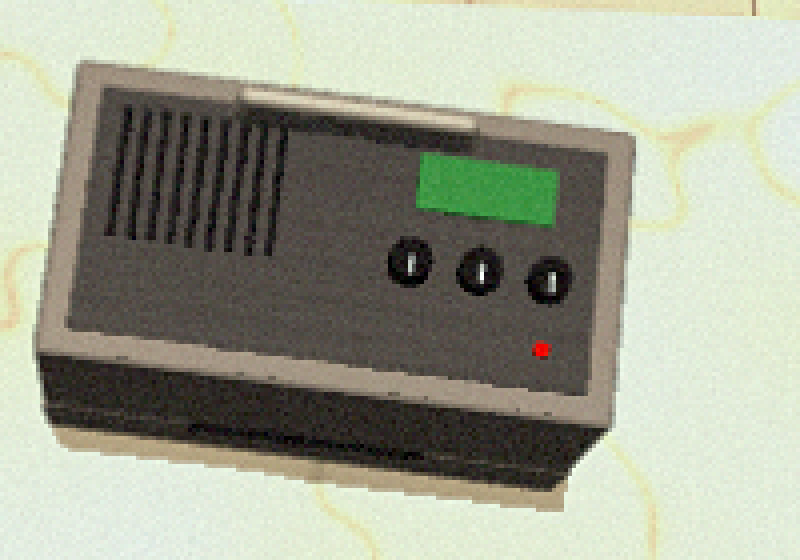

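View pics/sc1.png

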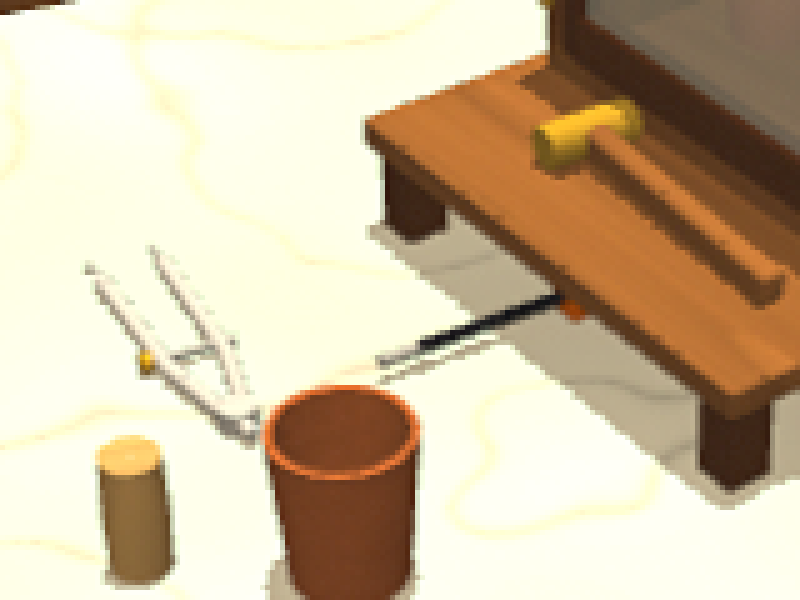

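View pics/sc2.png

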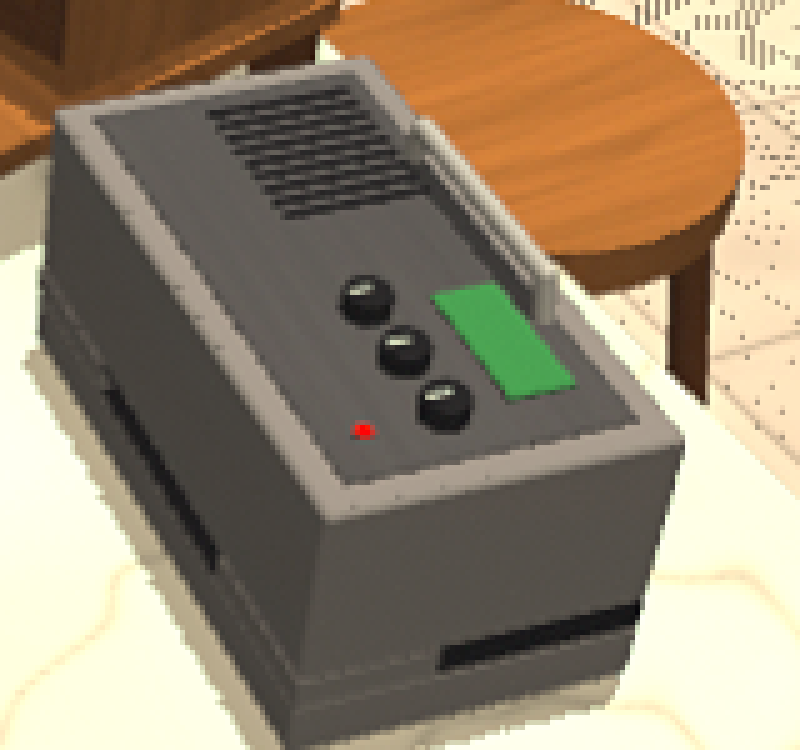

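Run:
```python
from h import *
t=load("top");s=load("side")
for nm,a,b,z in [("tip",(189.5,256.2),(266,192.2),.012),("shaft@edge",(186.75,217),(302,179.6),.012)]:
    print(nm,on(t,a,z).round(4),on(s,b,z).round(4),[np.round(x,4) for x in tri(t,a,s,b)])
print("riser",on(t,(117.5,230),.052),on(t,(264,198.2),.068),on(s,(190+365/5,120+125/5),.068),on(s,(190+730/5,120+395/5),.068))
P=[on(t,p,.14) for p in [(289.2,168),(432.5,187),(300,95.5),(438.7,113.7)]]
for p in P: print("drone top",p.round(4))
print(np.linalg.norm(P[0]-P[1]),np.linalg.norm(P[2]-P[3]),np.linalg.norm(P[0]-P[2]),np.linalg.norm(P[1]-P[3]))
Q=[on(s,p,.14) for p in [(355+58/5,160+112/5),(355+328/5,160+520/5),(355+685/5,160+440/5),(355+362/5,160+58/5)]]
for p in Q: print("drone side",p.round(4))
```

```text
tip [0.5045 0.2919 0.012 ] [0.5073 0.2933 0.012 ] [array([0.5053, 0.2909, 0.014 ]), np.float64(0.0022)]
shaft@edge [0.5924 0.305  0.012 ] [0.6153 0.3106 0.012 ] [array([0.5999, 0.299 , 0.022 ]), np.float64(0.0198)]
riser [0.55183944 0.44081046 0.052     ] [0.62629465 0.12662362 0.068     ] [0.55035    0.42910083 0.068     ] [0.62723965 0.12696977 0.068     ]
drone top [0.671  0.0707 0.14  ]
drone top [ 0.6409 -0.2133  0.14  ]
drone top [0.827  0.0549 0.14  ]
drone top [ 0.7972 -0.2301  0.14  ]
0.28559480179411206 0.28659711215246564 0.1567488832216242 0.15716634419729167
drone side [0.6744 0.0692 0.14  ]
drone side [ 0.6425 -0.2148  0.14  ]
drone side [ 0.7984 -0.2306  0.14  ]
drone side [0.8268 0.0538 0.14  ]
```

Run:
```python
from h import *
t=load("top");s=load("side")
for n,p,z in [("div tip",(202,293),.007),("div endA",(115,288),.007),("div endB",(115,304),.007),("cup rim L",(229,286),.085),("cup c",(248,287),.085),("cup R",(267,288),.085),("blkL",(224,330),.065),("blkR",(391,329),.065)]:
    print(n,on(t,p,z).round(3))
for p in [(279,303),(355,294),(358,315),(282,326)]: print("fork",on(t,p,.026).round(3))
B=[on(t,p,.046) for p in [(477,249),(535,264),(509,383),(443,365)]]
for b in B: print("box",b.round(3))
print("side cup",on(s,(259,203),.085).round(3),"div tip",on(s,(240,207),.007).round(3))
for p in [(257,378),(400,361),(418,424),(262,444)]: print("box side",on(s,p,.046).round(3))
crop(t,430,230,550,400,4,"tc3",1.8)
```

```text
div tip [0.425 0.26  0.007]
div endA [0.43  0.454 0.007]
div endB [0.395 0.451 0.007]
cup rim L [0.439 0.186 0.085]
cup c [0.438 0.148 0.085]
cup R [0.437 0.109 0.085]
blkL [0.351 0.195 0.065]
blkR [ 0.362 -0.143  0.065]
fork [0.408 0.089 0.026]
fork [ 0.432 -0.073  0.026]
fork [ 0.388 -0.08   0.026]
fork [0.361 0.081 0.026]
box [ 0.533 -0.333  0.046]
box [ 0.504 -0.461  0.046]
box [ 0.255 -0.393  0.046]
box [ 0.29  -0.255  0.046]
side cup [0.446 0.161 0.085] div tip [0.428 0.265 0.007]
box side [ 0.288 -0.272  0.046]
box side [ 0.536 -0.339  0.046]
box side [ 0.499 -0.463  0.046]
box side [ 0.253 -0.394  0.046]
```

View pics/tc3.png

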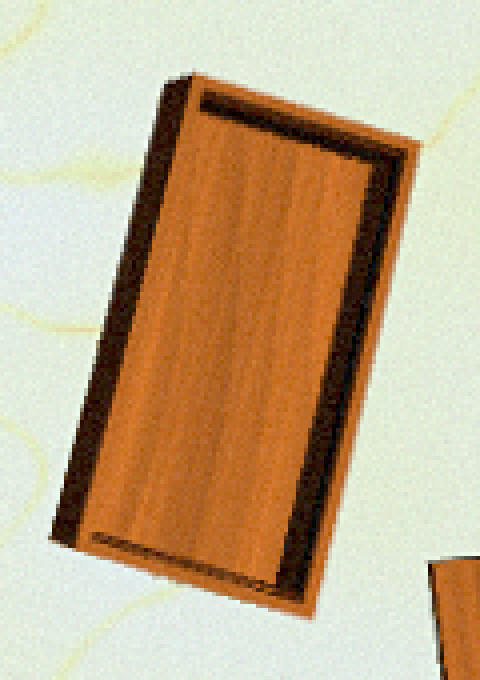

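Run:
```python
from h import *
t=load("top");s=load("side")
g=t["pixels"].max(2); m=np.zeros_like(g); m[219:245,180:198]=(g[219:245,180:198]<45)
ys,xs=np.nonzero(m);print(len(xs))
vx,vy,x0,y0=cv2.fitLine(np.stack([xs,ys],1).astype(np.float32),cv2.DIST_HUBER,0,.01,.01).ravel()
a=[on(t,(x0+(y-y0)*vx/vy,y),.012) for y in(220,256)]
print(a, np.arctan2(*(a[0]-a[1])[[1,0]]))
g=s["pixels"].max(2); m=np.zeros_like(g); m[178:192,272:303]=(g[178:192,272:303]<70)
ys,xs=np.nonzero(m);print(len(xs))
vx,vy,x0,y0=cv2.fitLine(np.stack([xs,ys],1).astype(np.float32),cv2.DIST_HUBER,0,.01,.01).ravel()
a=[on(s,(x,y0+(x-x0)*vy/vx),.012) for x in(266,298)]
print(a, np.arctan2(*(a[1]-a[0])[[1,0]]))
```

```text
88
[array([0.58550138, 0.30551858, 0.012     ]), array([0.50495628, 0.2913497 , 0.012     ])] 0.17413082809538302
69
[array([0.50798976, 0.29524346, 0.012     ]), array([0.60423948, 0.31174961, 0.012     ])] 0.16984082048192908
```

>>> step_arm(
  xyz=[
    [2.8,-3.3,0],
    [5.6,-6.6,-1],
    [8.4,-9.8,-2.5],
    [11.2,-13.1,-4],
    [14,-16.4,-5.5],
    [16.8,-19.7,-7],
    [19.6,-23,-8.5],
    [22.4,-26.2,-10],
    [25.2,-29.5,-11.5],
    [28.1,-32.8,-13.5],
    [28.1,-32.8,-13.5],
  ],
  twist=[
    [0,0,0.06],
    [0,0,0.11],
    [0,0,0.17],
    [0,0,0.22],
    [0,0,0.28],
    [0,0,0.33],
    [0,0,0.39],
    [0,0,0.44],
    [0,0,0.5],
    [0,0,0.553],
    [0,0,0.553],
  ],
  grip=0.2,
)

```text
time_s: 1.62
tcp_pos: [0.5339, 0.2959, 0.1194]
ee_rot: [-0.704, 0.705, 0.059, -0.06]
contact_force: [-0.2, -0.3, -0.1]
gripper_width: 0.0341
```

Run:
```python
from h import *
c=cap("wrist","w1"); s=get_state(); M=Rq(s["ee_rot"]).as_matrix()
print(s["tcp_pos"],M.round(3),s["joint_positions"].round(3),manip.tip_reach,s["contact_force"])
print(proj(c,(.506,.293,.012)), proj(c,(.585,.3065,.012)))
```

```text
[0.53338499 0.29720526 0.12052841] [[ 0.986 -0.001 -0.167]
 [ 0.167 -0.001  0.986]
 [-0.001 -1.    -0.   ]] [ 0.467  0.047  1.738  0.     1.358 -1.272] 0.025 [ 0.002525    0.24587396 -0.08915353]
[325.42251009 211.33441251] [325.22819813 328.86308891]
```

View pics/w1.png

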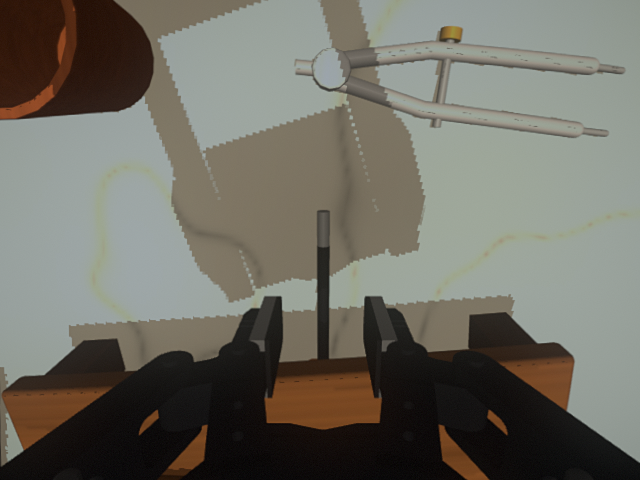

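>>> step_arm(
  xyz=[
    [0,0,-2],
    [0,0,-4],
    [0,0,-6],
    [0,0,-8],
    [0,0,-9],
    [0,0,-9],
  ],
  twist=[
    [0,0,0],
    [0,0,0],
    [0,0,0],
    [0,0,0],
    [0,0,0],
    [0,0,0],
  ],
)

```text
time_s: 2.42
tcp_pos: [0.5329, 0.298, 0.0305]
ee_rot: [-0.704, 0.705, 0.06, -0.06]
contact_force: [-0.1, 0.1, 1.4]
gripper_width: 0.0343
```

>>> step_arm(
  xyz=[
    [0,0,0],
    [0,0,0],
    [0,0,0],
    [0,0,0],
  ],
  twist=[
    [0,0,0],
    [0,0,0],
    [0,0,0],
    [0,0,0],
  ],
  grip=1,
  grip_force=80,
)

```text
time_s: 2.92
tcp_pos: [0.5334, 0.2982, 0.0317]
ee_rot: [0.705, -0.704, -0.06, 0.06]
contact_force: [0.2, -0.0, 1.3]
gripper_width: 0.0043
```

Run:
```python
from h import *
c=cap("wrist","w2"); s=cap("side"); crop(s,230,130,330,230,6,"s2",1.2);st=get_state(); print(st["gripper_width"],st["contact_force"],st["tcp_pos"])
```

```text
0.0042702217107154754 [1.72377301 1.30534897 0.51036457] [0.53330703 0.29819608 0.03153239]
```

View pics/w2.png

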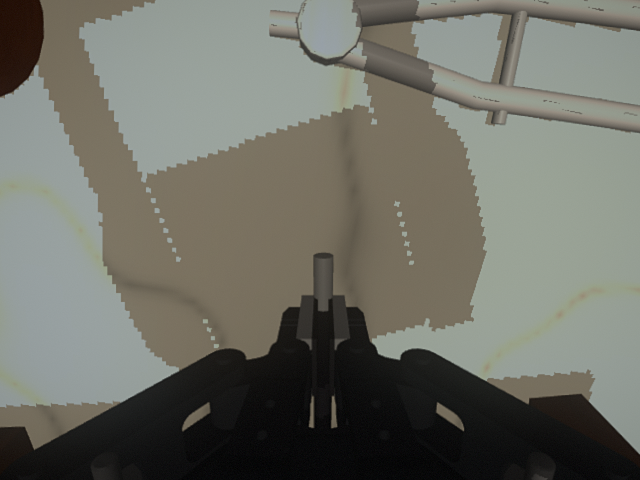

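View pics/s2.png

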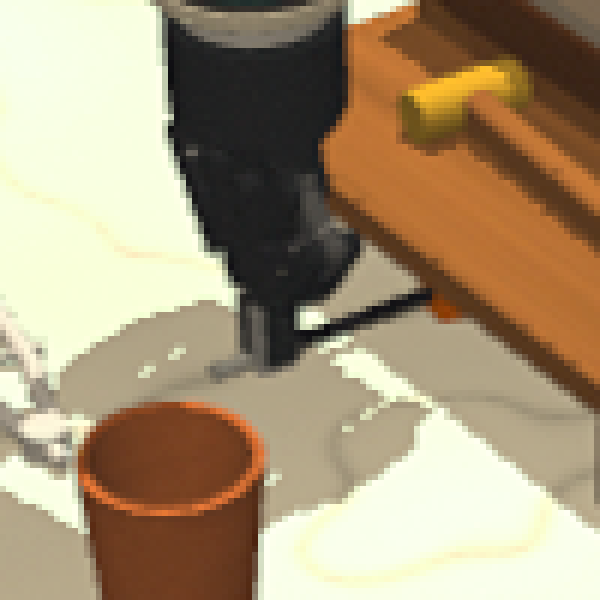

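>>> step_arm(
  xyz=[
    [0,0,0.5],
    [0,0,1.0],
    [0,0,1.5],
    [0,0,1.6],
    [0,0,1.6],
  ],
  twist=[
    [0,0,0],
    [0,0,0],
    [0,0,0],
    [0,0,0],
    [0,0,0],
  ],
)

```text
time_s: 3.65
tcp_pos: [0.5331, 0.2981, 0.0473]
ee_rot: [0.705, -0.705, -0.06, 0.06]
contact_force: [0.3, -0.8, -0.8]
gripper_width: 0.0042
```

Run:
```python
from h import *
c=cap("wrist","w3"); s=cap("side"); crop(s,230,130,330,230,6,"s3",1.2);st=get_state(); print(st["gripper_width"],st["contact_force"],st["moment"],st["tcp_pos"])
```

```text
0.004058913122192367 [-0.52468866  0.28014331 -0.50593964] [0.01902735 0.11371063 0.04452133] [0.53304848 0.29811064 0.04714022]
```

View pics/s3.png

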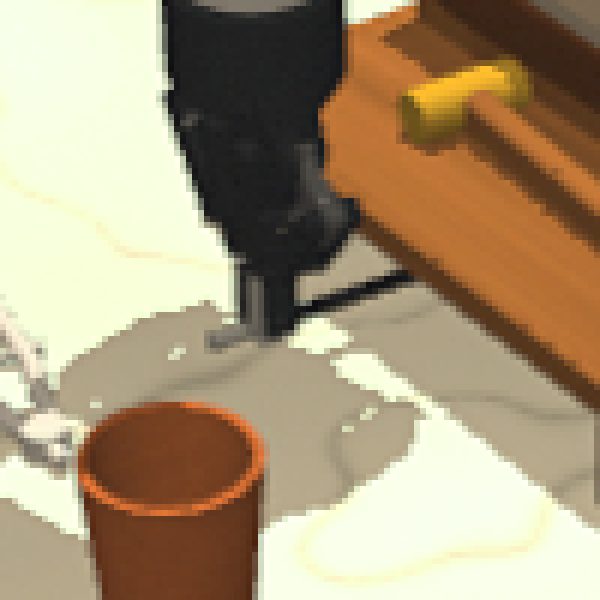

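>>> step_arm(
  xyz=[
    [-1.3,-0.22,0],
    [-2.6,-0.44,0],
    [-4,-0.68,0],
    [-5.3,-0.9,0],
    [-6.6,-1.12,0],
    [-7.9,-1.34,0],
    [-9.2,-1.56,0],
    [-10.5,-1.8,0],
    [-11.8,-2.0,0],
    [-13,-2.2,0],
    [-13,-2.2,0],
  ],
  twist=[
    [0,0,0],
    [0,0,0],
    [0,0,0],
    [0,0,0],
    [0,0,0],
    [0,0,0],
    [0,0,0],
    [0,0,0],
    [0,0,0],
    [0,0,0],
    [0,0,0],
  ],
)

```text
time_s: 5.12
tcp_pos: [0.4025, 0.2761, 0.0474]
ee_rot: [0.705, -0.704, -0.06, 0.06]
contact_force: [-0.2, -0.2, -0.5]
gripper_width: 0.0042
```

Run:
```python
from h import *
s=cap("side","s4"); t=cap("top","t4");st=get_state(); print(st["gripper_width"],st["contact_force"],st["moment"],st["tcp_pos"])
```

```text
0.004099427882003016 [-0.05410151  0.13820556 -0.16331439] [ 0.04540657  0.0843743  -0.03170374] [0.40329106 0.27627442 0.04752568]
```

View pics/s4.png

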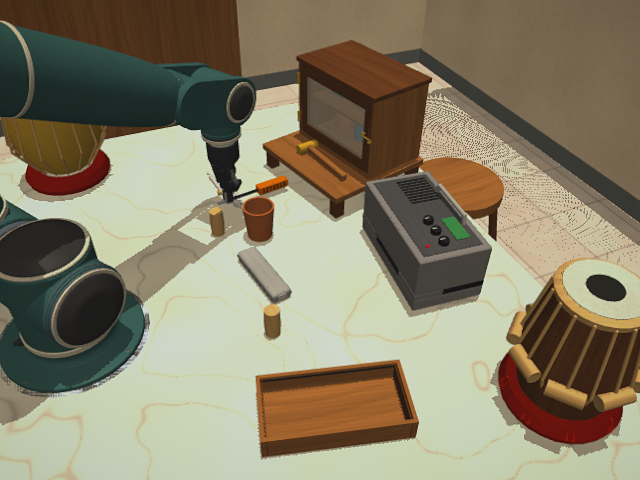

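View pics/t4.png

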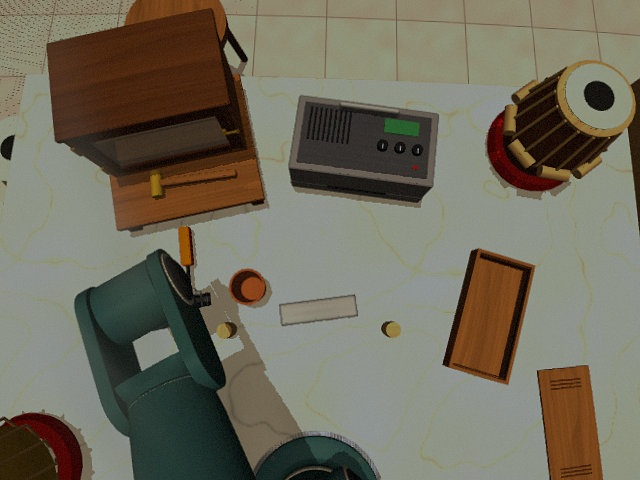

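>>> step_arm(
  xyz=[
    [-1.5,-0.25,0],
    [-1.5,-0.25,1.5],
    [-1.5,-0.25,5],
    [-1.5,-0.25,10],
    [-1.5,-1,14.5],
    [-1,-5,16],
    [-0.5,-10.5,16],
    [0,-16,16],
    [0.5,-21.5,16],
    [1,-27,16],
    [1.5,-32.5,16],
    [2,-38,16],
  ],
  twist=[
    [0,0,0],
    [0,0,0],
    [0,0,0],
    [0,0,0],
    [0,0,0],
    [0,0,-0.02],
    [0,0,-0.04],
    [0,0,-0.07],
    [0,0,-0.1],
    [0,0,-0.13],
    [0,0,-0.15],
    [0,0,-0.17],
  ],
)

```text
time_s: 6.72
tcp_pos: [0.4229, -0.1058, 0.2088]
ee_rot: [-0.707, 0.707, 0.0, 0.001]
contact_force: [1.1, 0.8, -0.7]
gripper_width: 0.0042
```

Run:
```python
from h import *
s=cap("side","s5");st=get_state(); print(st["gripper_width"],st["contact_force"],st["joint_positions"],st["tcp_pos"])
```

```text
0.003982422215168623 [-2.15166861  0.32947637 -2.36413618] [-0.3128753  -0.41103787  1.98897972 -0.00228915  1.56178083 -1.87917368] [ 0.4229897  -0.11067319  0.20848094]
```

View pics/s5.png

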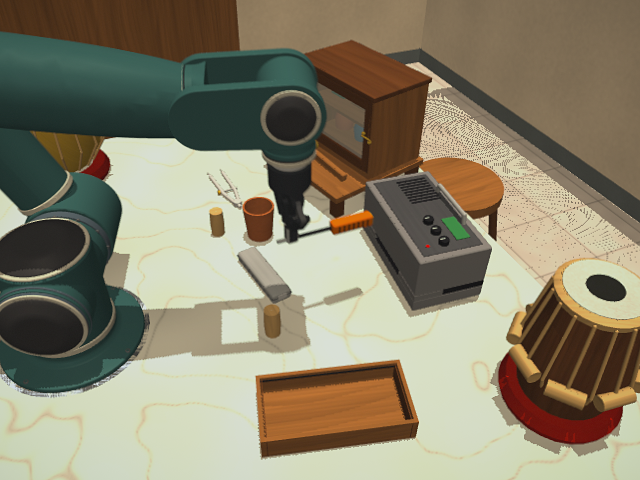

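>>> step_arm(
  xyz=[
    [0.3,-3,-1],
    [0.7,-6,-4],
    [0.7,-8,-8],
    [0.7,-8.6,-12],
    [0.7,-8.6,-15],
    [0.7,-8.6,-16.5],
    [0.7,-8.6,-17.2],
    [0.7,-8.6,-17.4],
    [0.7,-8.6,-17.5],
    [0.7,-8.6,-17.5],
  ],
  twist=[
    [0,0,0],
    [0,0,0],
    [0,0,0],
    [0,0,0],
    [0,0,0],
    [0,0,0],
    [0,0,0],
    [0,0,0],
    [0,0,0],
    [0,0,0],
  ],
)

```text
time_s: 8.02
tcp_pos: [0.4305, -0.19, 0.0329]
ee_rot: [-0.707, 0.707, 0.0, 0.0]
contact_force: [0.2, 0.7, -0.2]
gripper_width: 0.0043
```

Run:
```python
from h import *
s=cap("side"); crop(s,230,210,390,330,5,"s6",1.2);st=get_state(); print(st["gripper_width"],st["contact_force"],st["moment"],st["tcp_pos"])
```

```text
0.004040398432756758 [ 0.64064819 -0.09463692 -1.37638501] [ 0.00608285 -0.03209242 -0.00547862] [ 0.43042139 -0.18994502  0.0328664 ]
```

View pics/s6.png

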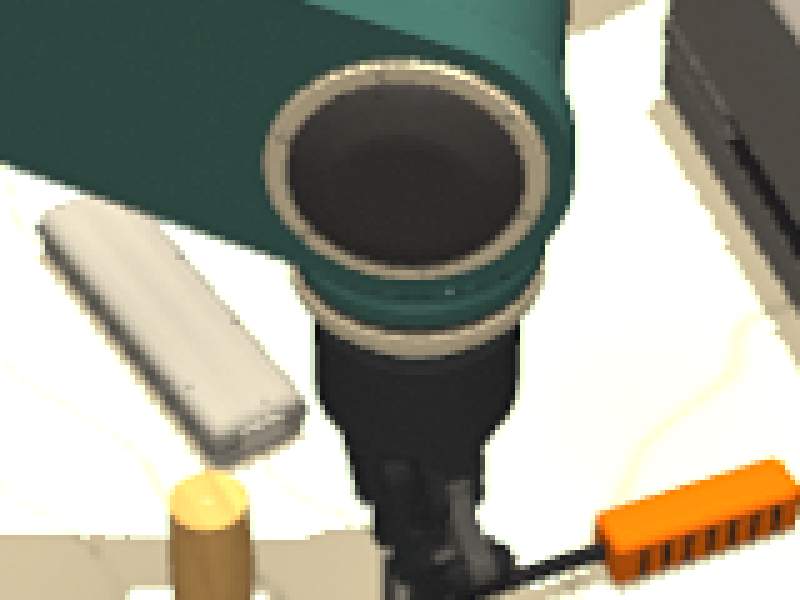

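>>> step_arm(
  xyz=[
    [0,0,-0.1],
    [0,0,-0.1],
  ],
  twist=[
    [0,0,0],
    [0,0,0],
  ],
)

```text
time_s: 8.32
tcp_pos: [0.4303, -0.1899, 0.0315]
ee_rot: [-0.707, 0.707, 0.0, 0.0]
contact_force: [0.3, -0.0, 1.8]
gripper_width: 0.0037
```

>>> step_arm(
  xyz=[
    [0,0,0],
    [0,0,0],
    [0,0,1.5],
    [0,0,5],
    [0,0,9],
    [0,0,12],
    [0,0,12],
  ],
  twist=[
    [0,0,0],
    [0,0,0],
    [0,0,0],
    [0,0,0],
    [0,0,0],
    [0,0,0],
    [0,0,0],
  ],
  grip=0.2,
)

```text
time_s: 9.2
tcp_pos: [0.431, -0.1903, 0.1548]
ee_rot: [-0.706, 0.708, 0.002, 0.001]
contact_force: [0.6, -0.2, -0.5]
gripper_width: 0.0343
```

Run:
```python
from h import *
w=cap("wrist","w7");t=cap("top","t7");s=cap("side"); crop(s,230,210,390,330,5,"s7",1.2);st=get_state(); print(st["gripper_width"],st["contact_force"],st["moment"],st["tcp_pos"])
```

```text
0.03424214902385019 [-0.33767422  0.03038762  0.39400417] [-0.01437995  0.04882171 -0.0077327 ] [ 0.42987638 -0.18971633  0.15097866]
```

View pics/w7.png

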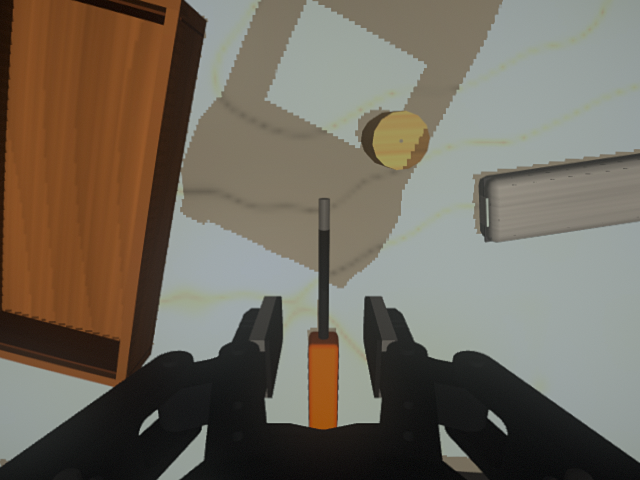

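View pics/t7.png

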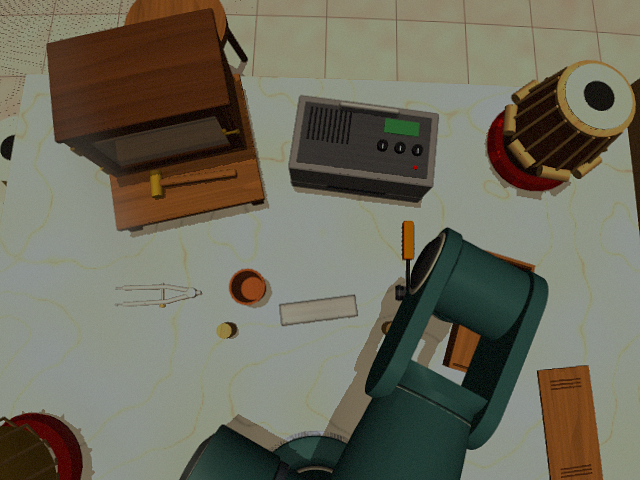

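View pics/s7.png

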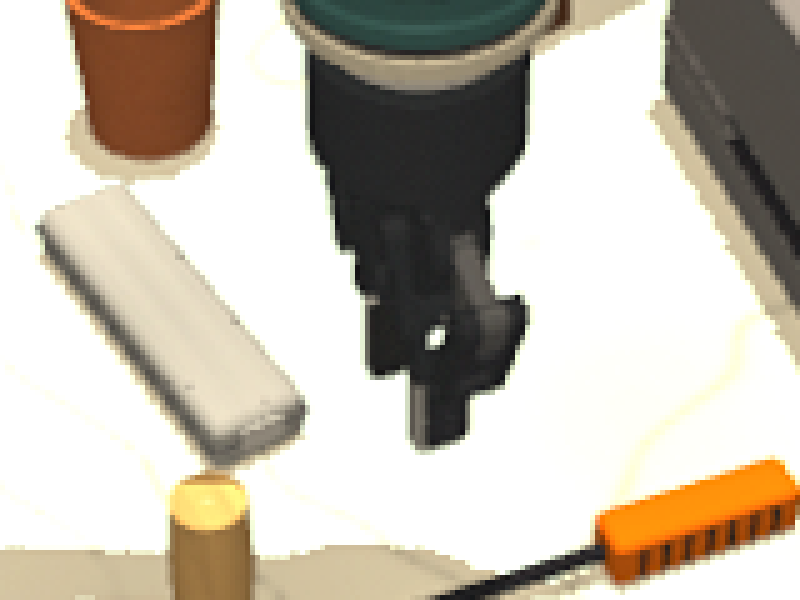

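Run:
```python
from h import *
w=load("wrist");t=load("top")
print("tip",on(w,(323.5,199),.012),"handle front top", on(w,(323,344),.024), on(w,(323,335),.012),"back", on(w,(323,429),.024))
p=t["pixels"].astype(int);m=((p[...,0]>120)&(p[...,1]<130)&(p[...,2]<50)).astype(np.uint8);m[:205]=0;m[270:]=0;m[:,:390]=0;m[:,425:]=0
ys,xs=np.nonzero(m);r=cv2.minAreaRect(np.stack([xs,ys],1).astype(np.float32));print(r)
b=cv2.boxPoints(r)
for q in b: print(q,on(t,q,.024).round(4))
print("c",on(t,r[0],.024))
```

```text
tip [ 0.40226873 -0.18973539  0.012     ] handle front top [ 0.51015374 -0.18993371  0.024     ] [ 0.50954262 -0.18995192  0.012     ] back [ 0.59035286 -0.18983317  0.024     ]
((408.5, 239.5), (37.0, 9.0), 90.0)
[404. 221.] [ 0.5945 -0.1794  0.024 ]
[413. 221.] [ 0.5951 -0.1994  0.024 ]
[413. 258.] [ 0.5127 -0.1986  0.024 ]
[404. 258.] [ 0.5122 -0.1788  0.024 ]
c [ 0.55335288 -0.18901004  0.024     ]
```

>>> step_arm(
  xyz=[
    [1,0,1],
    [2,0,2],
    [3.5,0,3],
    [5,0,4],
    [6.5,0,5],
    [8,0,5],
    [9.5,0,5],
    [11,0,5],
    [12.4,0,5],
    [12.4,0,5],
  ],
  twist=[
    [0,0,-0.17],
    [0,0,-0.34],
    [0,0,-0.51],
    [0,0,-0.68],
    [0,0,-0.85],
    [0,0,-1.02],
    [0,0,-1.19],
    [0,0,-1.36],
    [0,0,-1.5],
    [0,0,-1.6],
  ],
)

```text
time_s: 10.6
tcp_pos: [0.5544, -0.1896, 0.1998]
ee_rot: [0.491, -0.492, 0.509, -0.507]
contact_force: [-0.5, -0.5, -0.4]
gripper_width: 0.0339
```

>>> step_arm(
  xyz=[
    [0,0,0],
    [0,0,0],
    [0,0,0],
    [0,0,0],
    [0,0,-1],
    [0,0,-2.5],
    [0,0,-4.5],
    [0,0,-6],
    [0,0,-7],
    [0,0,-7],
    [0,0,-7],
  ],
  twist=[
    [0,0,-0.17],
    [0,0,-0.34],
    [0,0,-0.51],
    [0,0,-0.68],
    [0,0,-0.85],
    [0,0,-1.02],
    [0,0,-1.19],
    [0,0,-1.36],
    [0,0,-1.5],
    [0,0,-1.5416],
    [0,0,-1.5416],
  ],
  grip=-0.3,
)

```text
time_s: 11.98
tcp_pos: [0.5538, -0.1897, 0.1303]
ee_rot: [-0.0, -0.001, 0.707, -0.707]
contact_force: [-0.2, -0.1, -0.9]
gripper_width: 0.0557
```

Run:
```python
from h import *
w=cap("wrist","w8");st=get_state(); print(st["gripper_width"],st["contact_force"],st["joint_positions"],st["tcp_pos"],Rq(st["ee_rot"]).as_matrix().round(3))
```

```text
0.055409123028654333 [-0.37363418 -0.22913816 -0.23398629] [-3.73654023e-01 -1.49774041e-02  1.78398137e+00 -2.21480597e-05
  1.37375912e+00  1.19589532e+00] [ 0.55387734 -0.18977655  0.1305976 ] [[-1.    -0.001  0.001]
 [-0.001  0.    -1.   ]
 [ 0.001 -1.    -0.   ]]
```

View pics/w8.png

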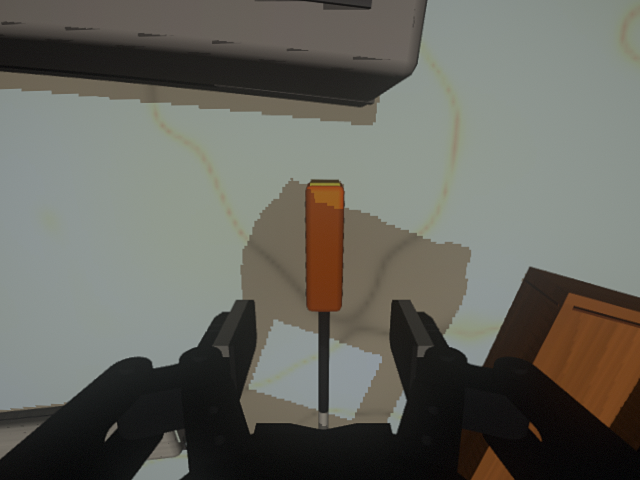

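>>> step_arm(
  xyz=[
    [0,0,-2.5],
    [0,0,-5],
    [0,0,-7.5],
    [0,0,-9.2],
    [0,0,-10],
    [0,0,-10],
  ],
  twist=[
    [0,0,0],
    [0,0,0],
    [0,0,0],
    [0,0,0],
    [0,0,0],
    [0,0,0],
  ],
)

```text
time_s: 12.78
tcp_pos: [0.5541, -0.1898, 0.0312]
ee_rot: [0.0, -0.0, 0.707, -0.707]
contact_force: [0.7, 0.2, -0.2]
gripper_width: 0.0554
```

>>> step_arm(
  xyz=[
    [0,0,0],
    [0,0,0],
    [0,0,0],
    [0,0,0],
  ],
  twist=[
    [0,0,0],
    [0,0,0],
    [0,0,0],
    [0,0,0],
  ],
  grip=1,
  grip_force=90,
)

```text
time_s: 13.28
tcp_pos: [0.5546, -0.19, 0.0325]
ee_rot: [-0.001, -0.0, -0.707, 0.707]
contact_force: [-2.2, 0.6, 6.0]
gripper_width: 0.0217
```

Run:
```python
from h import *
w=cap("wrist","w9");st=get_state(); print(st["gripper_width"],st["contact_force"],st["tcp_pos"],Rq(st["ee_rot"]).as_matrix().round(3))
```

```text
0.021618632049500968 [-2.3925003   1.55806612  5.71664531] [ 0.55463077 -0.19003978  0.03249185] [[-1.     0.001  0.   ]
 [-0.    -0.001 -1.   ]
 [-0.001 -1.     0.001]]
```

View pics/w9.png

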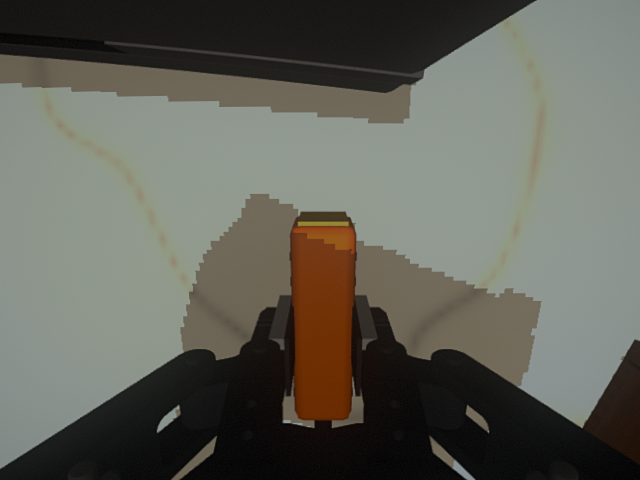

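>>> step_arm(
  xyz=[
    [0,0,0.5],
    [0,0,3],
    [0,0,7],
    [-1,1.5,11],
    [-2,3,15],
    [-3,4.5,18],
    [-4,6,19],
    [-5,7,19],
    [-6,8,19],
    [-7.1,9.4,19],
    [-7.1,9.4,19],
  ],
  twist=[
    [0,0,0],
    [0,0,0],
    [0,0,0],
    [0,0,0.17],
    [0,0,0.34],
    [0,0,0.51],
    [0,0,0.68],
    [0,0,0.85],
    [0,0,1.02],
    [0,0,1.19],
    [0,0,1.3],
  ],
)

```text
time_s: 14.7
tcp_pos: [0.4826, -0.0952, 0.2219]
ee_rot: [-0.43, 0.429, -0.562, 0.562]
contact_force: [-0.4, -0.6, -0.7]
gripper_width: 0.0216
```

>>> step_arm(
  xyz=[
    [0,0,0],
    [0,0,0],
    [0,0,0],
    [0,0,0],
    [0,0,0],
    [0,0,0],
    [0,0,0],
    [0,0,0],
    [0,0,0],
    [0,0,0],
    [0,0,0],
    [0,0,0],
  ],
  twist=[
    [0,0,0.17],
    [0,0,0.34],
    [0,0,0.51],
    [0,0,0.68],
    [0,0,0.85],
    [0,0,1.02],
    [0,0,1.19],
    [0,0,1.36],
    [0,0,1.53],
    [0,0,1.65],
    [0,0,1.736],
    [0,0,1.736],
  ],
)

```text
time_s: 16.2
tcp_pos: [0.4831, -0.0958, 0.2216]
ee_rot: [-0.706, 0.706, -0.037, 0.038]
contact_force: [-0.4, -0.0, -0.9]
gripper_width: 0.0221
```

Run:
```python
from h import *
w=cap("wrist","w10");t=cap("top","t10");s=cap("side","s10");st=get_state(); print(st["gripper_width"],st["contact_force"],st["tcp_pos"],st["joint_positions"],Rq(st["ee_rot"]).as_matrix().round(4))
crop(t,280,80,480,280,4,"t10c",1.5)
```

```text
0.02181503987499754 [ 0.83193501  0.55226958 -1.02643633] [ 0.48309045 -0.0958364   0.22145301] [-2.47630574e-01 -2.79488850e-01  1.86950948e+00 -1.47459031e-05
  1.55142596e+00 -1.71117493e+00] [[ 9.943e-01  1.000e-04  1.070e-01]
 [-1.070e-01 -1.000e-04  9.943e-01]
 [ 1.000e-04 -1.000e+00 -0.000e+00]]
```

View pics/w10.png

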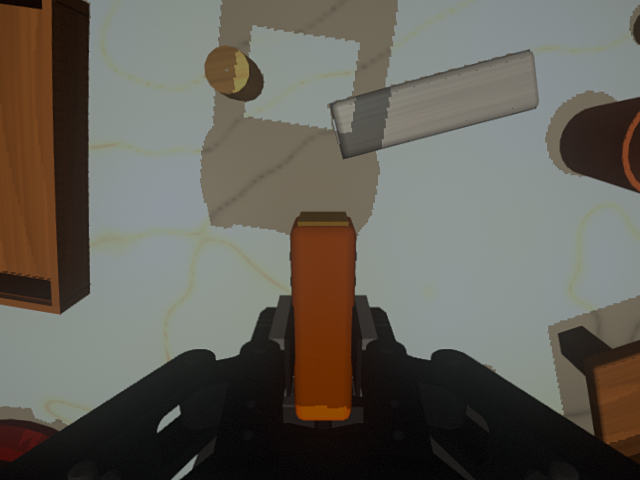

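View pics/t10c.png

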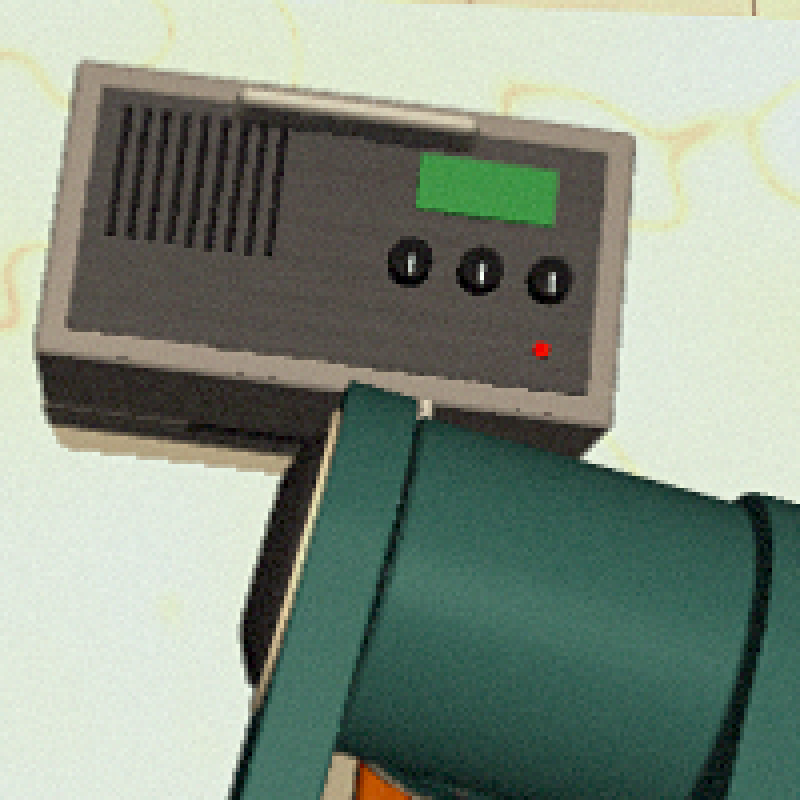

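View pics/s10.png

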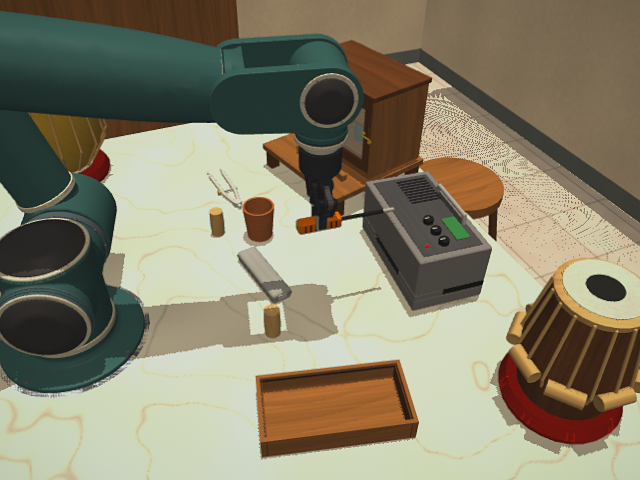

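Run:
```python
from h import *
c=dict(load("wrist"))
T=np.eye(4);T[:3,:3]=np.array([[-1,-.001,.001],[-.001,0,-1],[.001,-1,0]]);T[:3,3]=[.55388,-.18978,.1306]
c["extrinsics"]=T@c["hand_eye"]
print("bottom corner",on(c,(376,106),0),"top corner",on(c,(417,60),.14), on(c,(0,72),.0),on(c,(0,66),.14))
G=np.array([.655,-.0715,.042]);u=np.array([.9944,-.1058,0]);v=np.array([.1058,.9944,0])
print("exp",G+.08*u*0-.145*v)
```

```text
bottom corner [ 6.43813694e-01 -2.23156405e-01 -2.77555756e-17] top corner [ 0.64626282 -0.21471943  0.14      ] [0.66641875 0.01295866 0.        ] [ 0.64599159 -0.10246208  0.14      ]
exp [ 0.639659 -0.215688  0.042   ]
```

>>> step_arm(
  xyz=[
    [0,0,-3],
    [0,0,-7],
    [0,0,-11],
    [0,0,-14],
    [0,0,-15.5],
    [0,0,-15.9],
    [0,0,-15.9],
  ],
  twist=[
    [0,0,0],
    [0,0,0],
    [0,0,0],
    [0,0,0],
    [0,0,0],
    [0,0,0],
    [0,0,0],
  ],
)

```text
time_s: 17.23
tcp_pos: [0.4836, -0.096, 0.0632]
ee_rot: [-0.706, 0.706, -0.037, 0.038]
contact_force: [0.8, 0.7, -0.5]
gripper_width: 0.0217
```

Run:
```python
from h import *
s=cap("side","s11");st=get_state(); print(st["contact_force"],st["moment"],st["tcp_pos"])
crop(s,300,170,460,290,5,"s11c",1.3)
```

```text
[ 0.23281121  1.38946882 -1.97955846] [-0.02414604 -0.02378766 -0.05410581] [ 0.48365397 -0.09598633  0.063408  ]
```

View pics/s11c.png

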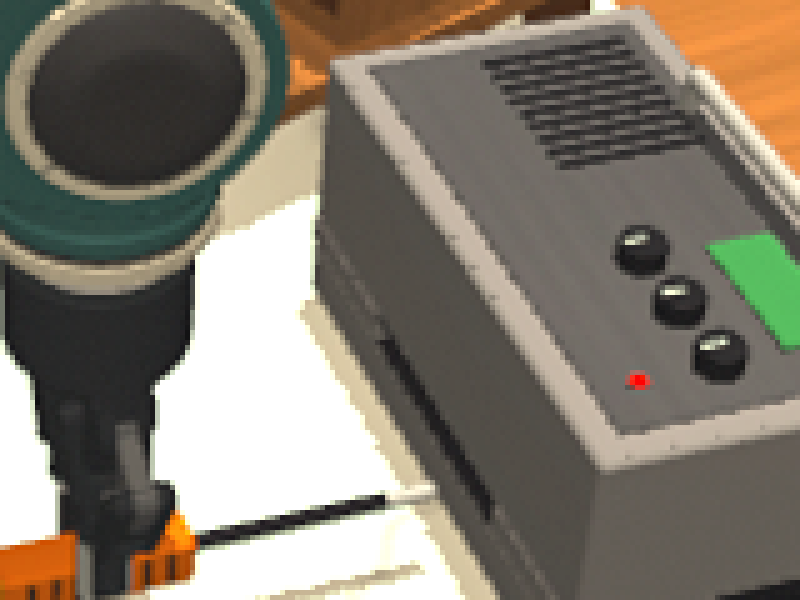

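Run:
```python
from h import *
s=load("side")
print("tip",on(s,(387,268.4),.0425), "expected", np.array([.48365,-.096])+.153*np.array([.9943,-.107]))
# gap dark pixels
g=s["pixels"].max(2).astype(int); sub=g[234:276,372:402]; m=(sub<32)
ys,xs=np.nonzero(m); print(len(xs)); 
for y in range(0,42,2): print(y+234, [int(v) for v in sub[y]])
```

```text
tip [ 0.63636716 -0.11163572  0.0425    ] expected [ 0.6357779 -0.112371 ]
98
234 [69, 67, 64, 61, 47, 55, 65, 64, 64, 63, 63, 63, 64, 63, 64, 64, 65, 64, 64, 64, 64, 63, 63, 63, 64, 63, 63, 72, 108, 135]
236 [63, 71, 70, 76, 65, 47, 54, 62, 65, 64, 64, 64, 64, 64, 63, 64, 64, 64, 63, 63, 64, 64, 64, 63, 64, 64, 64, 64, 62, 95]
238 [64, 64, 65, 49, 27, 24, 26, 50, 63, 64, 64, 64, 64, 64, 64, 63, 64, 64, 64, 63, 63, 64, 64, 64, 63, 64, 63, 64, 64, 61]
240 [62, 65, 64, 73, 57, 29, 27, 23, 57, 67, 63, 64, 63, 64, 64, 64, 64, 62, 64, 64, 63, 63, 64, 65, 63, 64, 63, 63, 64, 63]
242 [63, 61, 64, 65, 68, 50, 27, 27, 27, 36, 56, 64, 64, 64, 63, 64, 64, 64, 65, 64, 63, 63, 63, 64, 64, 63, 64, 64, 64, 64]
244 [136, 76, 60, 63, 65, 65, 65, 46, 27, 25, 36, 56, 63, 63, 64, 65, 64, 63, 64, 64, 64, 63, 64, 64, 64, 64, 64, 63, 63, 63]
246 [172, 151, 95, 59, 62, 64, 63, 61, 45, 27, 25, 30, 52, 62, 64, 64, 63, 64, 64, 64, 64, 64, 65, 64, 64, 64, 64, 64, 65, 63]
248 [169, 171, 149, 95, 61, 63, 63, 65, 58, 45, 29, 25, 22, 54, 66, 63, 63, 63, 63, 64, 64, 65, 63, 64, 64, 63, 64, 63, 64, 63]
250 [168, 168,
[... 1056 characters left out ...]
66 [231, 231, 231, 232, 232, 233, 236, 211, 166, 162, 167, 173, 170, 161, 120, 69, 61, 64, 65, 58, 44, 31, 27, 24, 46, 61, 63, 63, 64, 62]
268 [230, 230, 231, 202, 160, 190, 207, 200, 200, 205, 202, 194, 182, 172, 152, 101, 60, 62, 64, 65, 70, 52, 28, 26, 26, 37, 57, 65, 63, 63]
270 [38, 38, 34, 30, 23, 96, 133, 140, 132, 123, 112, 111, 124, 123, 146, 139, 93, 63, 62, 64, 64, 66, 65, 44, 27, 24, 36, 61, 64, 63]
272 [84, 117, 135, 159, 166, 224, 240, 235, 232, 231, 202, 157, 148, 152, 155, 160, 167, 122, 63, 61, 64, 65, 66, 63, 43, 24, 54, 87, 78, 63]
274 [236, 234, 233, 232, 232, 227, 225, 226, 225, 227, 232, 236, 211, 169, 164, 164, 166, 170, 125, 65, 60, 63, 65, 64, 59, 49, 57, 63, 75, 72]
```

Run:
```python
from h import *
s=load("side")
for p in [(376.3,238.2),(397.8,272),(387.3,255.1),(387.8,255.1)]: print(p,on(s,p,.042))
G=np.array([.655,-.0715,.042]);u=np.array([.9944,-.1058,0]);v=np.array([.1058,.9944,0])
for k in(.065,-.065): print(proj(s,G+k*v), proj(s,G+k*v+[0,0,.007]), proj(s,G+k*v-[0,0,.007]))
```

```text
(376.3, 238.2) [ 0.66336579 -0.01327046  0.042     ]
(397.8, 272) [ 0.65237527 -0.13011157  0.042     ]
(387.3, 255.1) [ 0.65819099 -0.07385065  0.042     ]
(387.8, 255.1) [ 0.659205   -0.07428393  0.042     ]
[374.39135015 236.70226842] [374.61919103 234.33488111] [374.16500316 239.05361854]
[397.4766044  274.34336176] [397.80799678 271.93166553] [397.14756328 276.73735274]
```

>>> step_arm(
  xyz=[
    [0,0,-0.1],
    [0.5,-0.05,-0.1],
    [1.0,-0.11,-0.1],
    [1.5,-0.16,-0.1],
    [2.0,-0.21,-0.1],
    [2.39,-0.25,-0.1],
    [2.59,-0.28,-0.1],
    [2.78,-0.3,-0.1],
    [2.78,-0.3,-0.1],
  ],
  twist=[
    [0,0,0],
    [0,0,0],
    [0,0,0],
    [0,0,0],
    [0,0,0],
    [0,0,0],
    [0,0,0],
    [0,0,0],
    [0,0,0],
  ],
)

```text
time_s: 18.4
tcp_pos: [0.511, -0.0988, 0.0613]
ee_rot: [-0.706, 0.706, -0.037, 0.037]
contact_force: [-0.2, -0.2, -1.4]
gripper_width: 0.0222
```

Run:
```python
from h import *
s=cap("side","s12");
for _ in range(3):
    st=get_state(); print(st["contact_force"],st["moment"],st["tcp_pos"])
crop(s,300,170,460,290,5,"s12c",1.3)
```

```text
[ 0.0348405   0.55216097 -1.33212485] [ 0.02192801 -0.00296873  0.0273564 ] [ 0.51089888 -0.09885365  0.061298  ]
[ 0.0348405   0.55216097 -1.33212485] [ 0.02192801 -0.00296873  0.0273564 ] [ 0.51089888 -0.09885365  0.061298  ]
[ 0.0348405   0.55216097 -1.33212485] [ 0.02192801 -0.00296873  0.0273564 ] [ 0.51089888 -0.09885365  0.061298  ]
```

View pics/s12c.png

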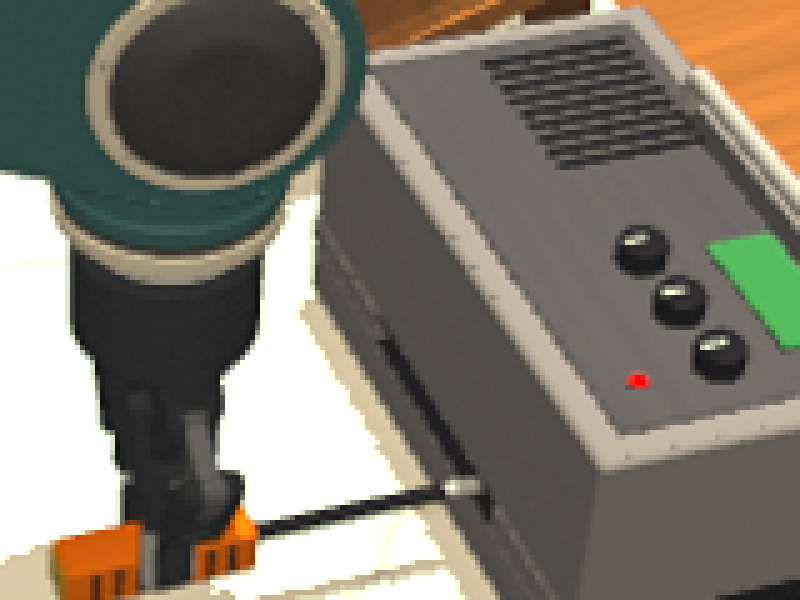

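Run:
```python
from h import *
s=load("side")
u=np.array([.9943,-.107,0]);T=np.array([.5109,-.09885,.0408])
for d in(.14,.144,.148,.153): print(d,proj(s,T+d*u),proj(s,T+d*u+[0,0,.004]))
crop(s,370,240,420,290,14,"s12d",1.5)
```

```text
0.14 [393.03095681 267.90035705] [393.20812985 266.52976637]
0.144 [394.74396481 267.52750443] [394.92453024 266.15728207]
0.148 [396.45407808 267.15525583] [396.63802358 265.78540326]
0.153 [398.58765584 266.69079319] [398.77580914 265.32140491]
```

View pics/s12d.png

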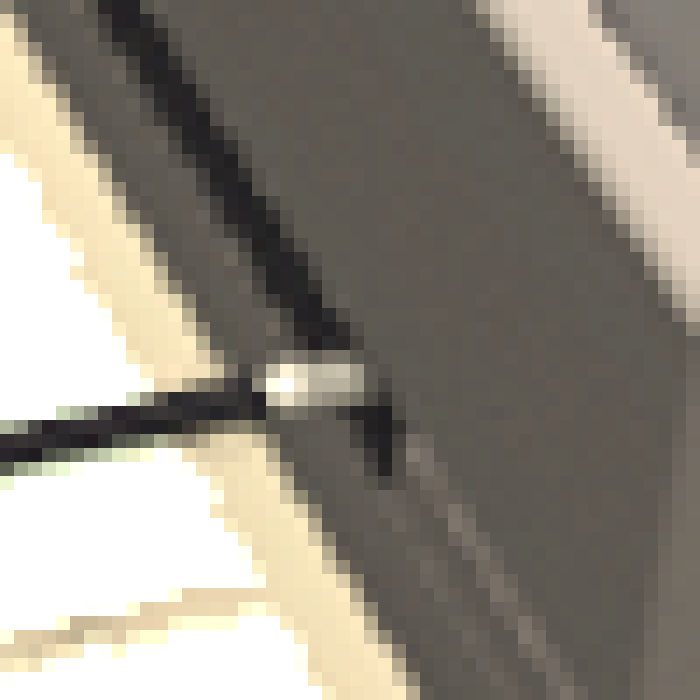

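>>> step_arm(
  xyz=[
    [0.1,-0.01,0],
    [0.2,-0.02,0],
    [0.3,-0.03,0],
    [0.3,-0.03,0],
  ],
  twist=[
    [0,0,0],
    [0,0,0],
    [0,0,0],
    [0,0,0],
  ],
)

```text
time_s: 18.95
tcp_pos: [0.514, -0.0991, 0.0613]
ee_rot: [0.706, -0.706, 0.037, -0.037]
contact_force: [0.6, -0.1, -1.8]
gripper_width: 0.0218
```

>>> step_arm(
  xyz=[
    [0.1,-0.01,0],
    [0.2,-0.02,0],
    [0.2,-0.02,0],
  ],
  twist=[
    [0,0,0],
    [0,0,0],
    [0,0,0],
  ],
)

```text
time_s: 19.32
tcp_pos: [0.5153, -0.0993, 0.0609]
ee_rot: [0.706, -0.706, 0.038, -0.037]
contact_force: [-6.5, 0.9, 0.2]
gripper_width: 0.022
```

>>> step_arm(
  xyz=[
    [0.03,0.12,0.05],
    [0.05,0.25,0.1],
    [0.06,0.37,0.1],
    [0.07,0.5,0.1],
  ],
  twist=[
    [0,0,0],
    [0,0,0],
    [0,0,0],
    [0,0,0],
  ],
)

```text
time_s: 19.82
tcp_pos: [0.5159, -0.0946, 0.0618]
ee_rot: [-0.706, 0.706, -0.038, 0.037]
contact_force: [-6.1, -2.4, -0.3]
gripper_width: 0.0218
```

>>> step_arm(
  xyz=[
    [0.013,0.12,0],
    [0.026,0.25,0],
    [0.04,0.37,0],
    [0.053,0.5,0],
  ],
  twist=[
    [0,0,0],
    [0,0,0],
    [0,0,0],
    [0,0,0],
  ],
)

```text
time_s: 20.32
tcp_pos: [0.5164, -0.0896, 0.0618]
ee_rot: [-0.706, 0.706, -0.038, 0.037]
contact_force: [-6.8, -2.8, -1.1]
gripper_width: 0.0217
```

>>> step_arm(
  xyz=[
    [0.013,0.12,0],
    [0.026,0.25,0],
    [0.04,0.37,0],
    [0.053,0.5,0],
  ],
  twist=[
    [0,0,0],
    [0,0,0],
    [0,0,0],
    [0,0,0],
  ],
)

```text
time_s: 20.82
tcp_pos: [0.5169, -0.0846, 0.0618]
ee_rot: [-0.706, 0.706, -0.038, 0.037]
contact_force: [-5.8, -2.6, -0.8]
gripper_width: 0.0223
```

Steady sliding contact; continue one call at a time.

>>> step_arm(
  xyz=[
    [0.013,0.12,0],
    [0.026,0.25,0],
    [0.04,0.37,0],
    [0.053,0.5,0],
  ],
  twist=[
    [0,0,0],
    [0,0,0],
    [0,0,0],
    [0,0,0],
  ],
)

```text
time_s: 21.32
tcp_pos: [0.5178, -0.0794, 0.062]
ee_rot: [-0.706, 0.706, -0.038, 0.037]
contact_force: [-2.3, -0.8, -0.9]
gripper_width: 0.0222
```

>>> step_arm(
  xyz=[
    [0.05,-0.005,0],
    [0.1,-0.01,0],
    [0.1,-0.01,0],
  ],
  twist=[
    [0,0,0],
    [0,0,0],
    [0,0,0],
  ],
)

```text
time_s: 21.7
tcp_pos: [0.5194, -0.0794, 0.0624]
ee_rot: [0.706, -0.706, 0.037, -0.037]
contact_force: [1.0, -0.4, -0.1]
gripper_width: 0.0218
```

>>> step_arm(
  xyz=[
    [0.01,0.07,0],
    [0.02,0.15,0],
    [0.22,0.13,0],
    [0.52,0.1,0],
    [0.82,0.06,0],
    [1.12,0.03,0],
    [1.41,0,0],
    [1.41,0,0],
  ],
  twist=[
    [0,0,0],
    [0,0,0],
    [0,0,0],
    [0,0,0],
    [0,0,0],
    [0,0,0],
    [0,0,0],
    [0,0,0],
  ],
)

```text
time_s: 22.7
tcp_pos: [0.5335, -0.0795, 0.0622]
ee_rot: [0.706, -0.706, 0.037, -0.037]
contact_force: [-0.6, -0.5, -0.7]
gripper_width: 0.0219
```

>>> step_arm(
  xyz=[
    [0.2,-0.02,0],
    [0.4,-0.04,0],
    [0.6,-0.06,0],
    [0.8,-0.09,0],
    [1.0,-0.11,0],
    [1.0,-0.11,0],
  ],
  twist=[
    [0,0,0],
    [0,0,0],
    [0,0,0],
    [0,0,0],
    [0,0,0],
    [0,0,0],
  ],
)

```text
time_s: 23.45
tcp_pos: [0.5434, -0.0806, 0.0623]
ee_rot: [-0.706, 0.706, -0.037, 0.037]
contact_force: [-0.9, 1.2, -1.5]
gripper_width: 0.0219
```

>>> step_arm(
  xyz=[
    [0.1,-0.01,0],
    [0.2,-0.02,0],
    [0.3,-0.03,0],
  ],
  twist=[
    [0,0,0],
    [0,0,0],
    [0,0,0],
  ],
)

```text
time_s: 23.82
tcp_pos: [0.5464, -0.0809, 0.0623]
ee_rot: [-0.706, 0.706, -0.037, 0.037]
contact_force: [-3.8, 0.5, -0.2]
gripper_width: 0.0216
```

>>> step_arm(
  xyz=[
    [0.1,-0.01,0],
    [0.2,-0.02,0],
  ],
  twist=[
    [0,0,0],
    [0,0,0],
  ],
)

```text
time_s: 24.08
tcp_pos: [0.5478, -0.081, 0.062]
ee_rot: [0.706, -0.706, 0.038, -0.037]
contact_force: [-12.8, 1.1, 0.4]
gripper_width: 0.0218
```

>>> step_arm(
  xyz=[
    [0.1,-0.01,0],
    [0.1,-0.01,0],
    [0.1,-0.01,0],
  ],
  twist=[
    [0,0,0],
    [0,0,0],
    [0,0,0],
  ],
)

```text
time_s: 24.45
tcp_pos: [0.548, -0.081, 0.0616]
ee_rot: [0.706, -0.706, 0.039, -0.036]
contact_force: [-15.5, 1.2, 1.3]
gripper_width: 0.0216
```

Run:
```python
from h import *
s=cap("side"); st=get_state(); print(st["contact_force"],st["moment"],st["tcp_pos"])
crop(s,300,170,460,290,5,"s13c",1.3)
```

```text
[-15.63499039   0.3848469    1.53917319] [ 0.19819125  2.21128382 -0.00918495] [ 0.54793385 -0.08096516  0.06155157]
```

View pics/s13c.png

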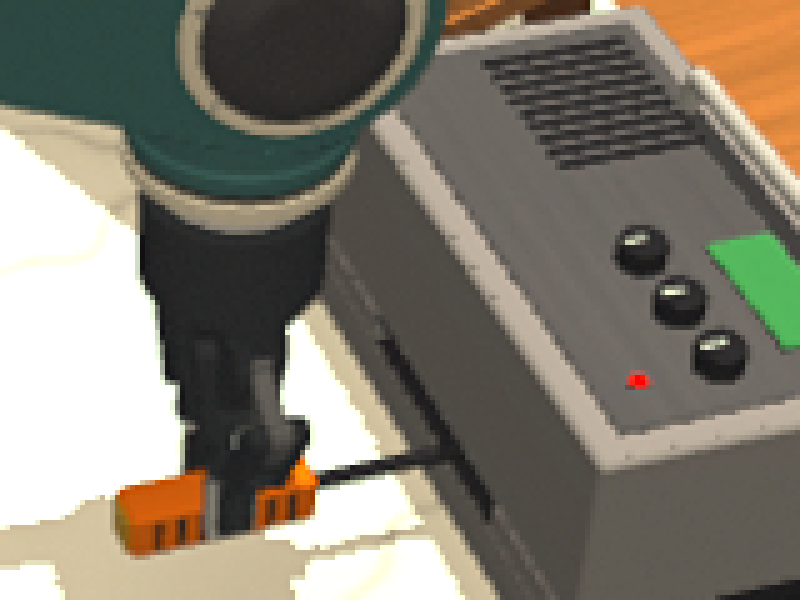

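>>> step_arm(
  xyz=[
    [-0.3,0.03,0.02],
    [-0.8,0.09,0.02],
    [-1.6,0.17,0.02],
    [-2.4,0.26,0.02],
    [-3.2,0.34,0.02],
    [-4,0.43,0.02],
    [-4.8,0.52,0.02],
    [-5.67,0.61,0.02],
    [-5.67,0.61,0.02],
    [-5.67,0.61,3],
    [-5.67,0.61,8],
    [-5.67,0.61,13],
  ],
  twist=[
    [0,0,0],
    [0,0,0],
    [0,0,0],
    [0,0,0],
    [0,0,0],
    [0,0,0],
    [0,0,0],
    [0,0,0],
    [0,0,0],
    [0,0,0],
    [0,0,0],
    [0,0,0],
  ],
)

```text
time_s: 26.0
tcp_pos: [0.4925, -0.075, 0.1938]
ee_rot: [0.706, -0.706, 0.037, -0.037]
contact_force: [0.9, -0.8, -0.3]
gripper_width: 0.0217
```

Run:
```python
from h import *
s=cap("side","s14"); t=cap("top","t14"); st=get_state(); print(st["contact_force"],st["moment"],st["tcp_pos"],st["gripper_width"],Rq(st["ee_rot"]).as_matrix().round(3))
```

```text
[-0.0996488  -0.51480427 -1.53291751] [-0.02403768  0.06268245  0.0716696 ] [ 0.49441413 -0.07538472  0.19815524] 0.021675172758692556 [[ 0.994  0.008  0.105]
 [-0.105 -0.002  0.994]
 [ 0.008 -1.    -0.001]]
```

View pics/s14.png

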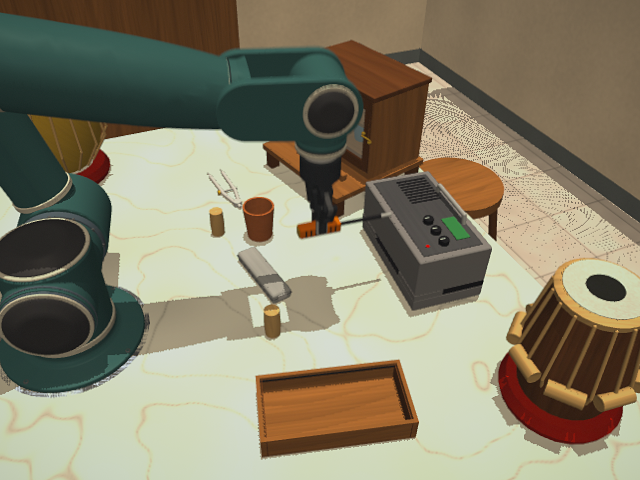

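View pics/t14.png

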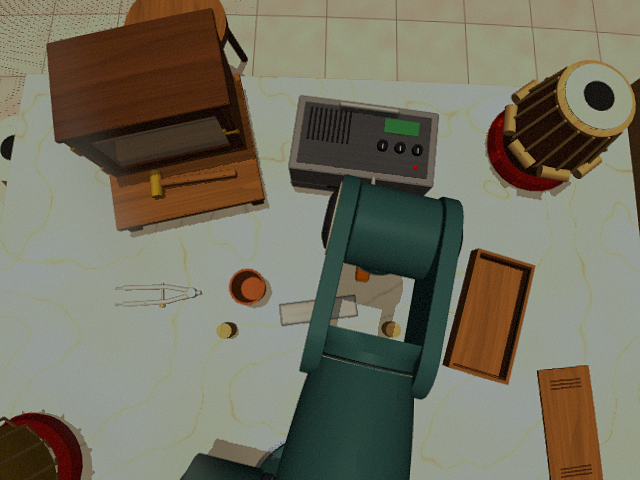

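>>> step_arm(
  xyz=[
    [-1.5,-2.8,0.5],
    [-3,-5.6,0.5],
    [-5,-9.2,0.5],
    [-7,-12.8,0.5],
    [-9,-16.4,0.5],
    [-11,-20,0.5],
    [-13,-23.7,0],
    [-14.5,-26.5,-1],
    [-15.2,-27.8,-2.5],
    [-15.2,-27.8,-5],
    [-15.2,-27.8,-5],
  ],
  twist=[
    [0,0,-0.02],
    [0,0,-0.04],
    [0,0,-0.06],
    [0,0,-0.08],
    [0,0,-0.1],
    [0,0,-0.12],
    [0,0,-0.14],
    [0,0,-0.16],
    [0,0,-0.16],
    [0,0,-0.16],
    [0,0,-0.16],
  ],
)

```text
time_s: 27.48
tcp_pos: [0.3402, -0.3521, 0.14]
ee_rot: [0.702, -0.7, 0.094, -0.092]
contact_force: [-0.6, 0.6, -0.5]
gripper_width: 0.0219
```

Run:
```python
from h import *
s=cap("side","s15"); w=cap("wrist","w15"); st=get_state(); print(st["contact_force"],st["moment"],st["tcp_pos"],st["gripper_width"],Rq(st["ee_rot"]).as_matrix().round(3))
```

```text
[ 0.37353476  0.38301079 -0.07894771] [ 0.02518922  0.0351023  -0.01796993] [ 0.34096851 -0.35274295  0.14256144] 0.021850888072041753 [[ 0.965 -0.     0.261]
 [-0.261  0.     0.965]
 [-0.    -1.     0.   ]]
```

View pics/s15.png

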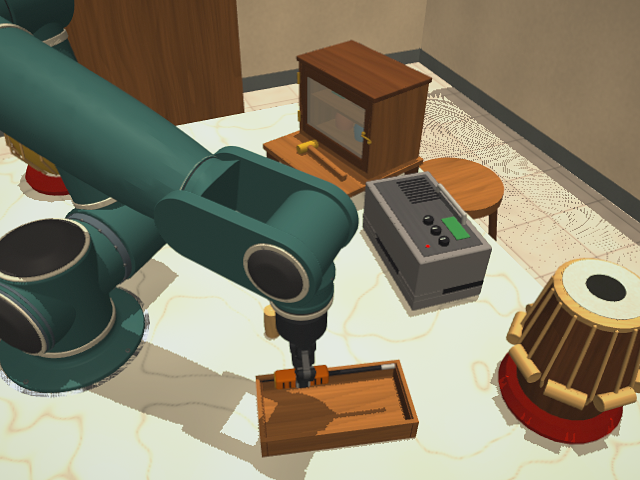

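View pics/w15.png

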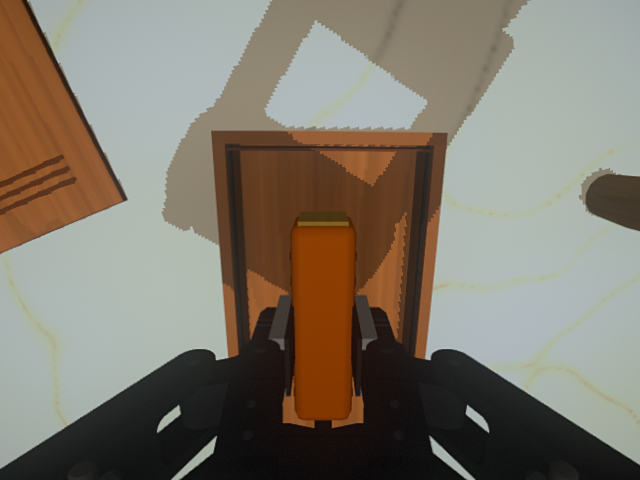

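Run:
```python
from h import *
w=load("wrist"); C=np.array([.394,-.367]);u=np.array([.965,-.262]);v=np.array([.262,.965])
for p in [(212,131),(447,133)]:
    q=on(w,p,.046)[:2]-C; print(q@u,q@v)
q=get_state()["tcp_pos"][:2]-C;print("tcp",q@u,q@v)
```

```text
-0.13036572228088755 -0.06007130197077429
-0.12951804963362512 0.06838248120123125
tcp -0.05491073467942053 -0.00013619268682688208
```

>>> step_arm(
  xyz=[
    [0.05,0.2,-2],
    [0.05,0.2,-4.5],
    [0.05,0.2,-7],
    [0.05,0.2,-8.5],
    [0.05,0.2,-9.5],
    [0.05,0.2,-10],
    [0.05,0.2,-10.2],
    [0.05,0.2,-10.2],
  ],
  twist=[
    [0,0,0],
    [0,0,0],
    [0,0,0],
    [0,0,0],
    [0,0,0],
    [0,0,0],
    [0,0,0],
    [0,0,0],
  ],
)

```text
time_s: 28.58
tcp_pos: [0.3413, -0.3512, 0.0407]
ee_rot: [-0.701, 0.701, -0.093, 0.094]
contact_force: [0.3, -0.9, -1.2]
gripper_width: 0.0217
```

>>> step_arm(
  xyz=[
    [0,0,-0.05],
    [0,0,-0.1],
    [0,0,-0.1],
  ],
  twist=[
    [0,0,0],
    [0,0,0],
    [0,0,0],
  ],
)

```text
time_s: 28.95
tcp_pos: [0.3412, -0.3512, 0.0395]
ee_rot: [-0.701, 0.701, -0.093, 0.094]
contact_force: [-0.9, -0.5, 1.2]
gripper_width: 0.0217
```

Near the floor; a touch lower, then check contact.

>>> step_arm(
  xyz=[
    [0,0,-0.05],
    [0,0,-0.05],
    [0,0,-0.05],
  ],
  twist=[
    [0,0,0],
    [0,0,0],
    [0,0,0],
  ],
)

```text
time_s: 29.32
tcp_pos: [0.3412, -0.3512, 0.0395]
ee_rot: [-0.701, 0.701, -0.093, 0.094]
contact_force: [-4.6, 3.4, 9.0]
gripper_width: 0.0219
```

Run:
```python
from h import *
s=cap("side"); st=get_state(); print(st["contact_force"],st["moment"],st["tcp_pos"])
crop(s,245,340,425,465,4,"s16",1.2)
```

```text
[-1.77125761  3.14428157  8.76229507] [0.53918415 0.51948879 0.03282287] [ 0.34121979 -0.35119986  0.03953568]
```

View pics/s16.png

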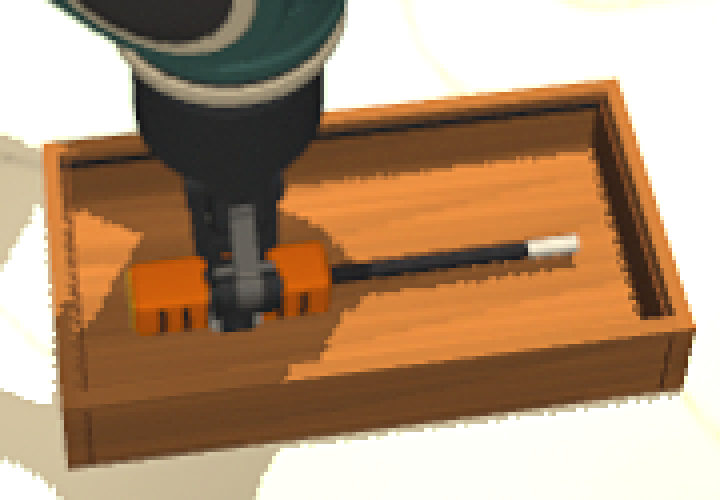

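>>> step_arm(
  xyz=[
    [0,0,0.05],
    [0,0,0.05],
  ],
  twist=[
    [0,0,0],
    [0,0,0],
  ],
)

```text
time_s: 29.62
tcp_pos: [0.3412, -0.3512, 0.0395]
ee_rot: [-0.701, 0.701, -0.093, 0.094]
contact_force: [-0.5, 0.9, 4.2]
gripper_width: 0.0218
```

>>> step_arm(
  xyz=[
    [0,0,0],
    [0,0,0],
    [0,0,0],
    [0,0,1],
    [0,0,4],
    [0,0,8],
    [0,0,13],
    [-1,3,18],
    [-1,8,20],
    [-1,14,20],
    [-1,20,20],
    [-1,20,20],
  ],
  twist=[
    [0,0,0],
    [0,0,0],
    [0,0,0],
    [0,0,0],
    [0,0,0],
    [0,0,0],
    [0,0,0],
    [0,0,0],
    [0,0,0],
    [0,0,0],
    [0,0,0],
    [0,0,0],
  ],
  grip=0,
)

```text
time_s: 31.12
tcp_pos: [0.3312, -0.1482, 0.2405]
ee_rot: [-0.701, 0.701, -0.091, 0.093]
contact_force: [-0.2, -0.1, 0.1]
gripper_width: 0.0427
```

Run:
```python
from h import *
s=cap("side","s17"); t=cap("top","t17"); st=get_state(); print(st["time_s"],st["contact_force"],st["tcp_pos"])
for n,p in [("s",(258,203))]: print(on(s,p,.085))
```

```text
31.225 [-0.53354112 -0.7869673  -0.44670948] [ 0.33118824 -0.15085143  0.24005633]
[0.44382775 0.16198482 0.085     ]
```

View pics/s17.png

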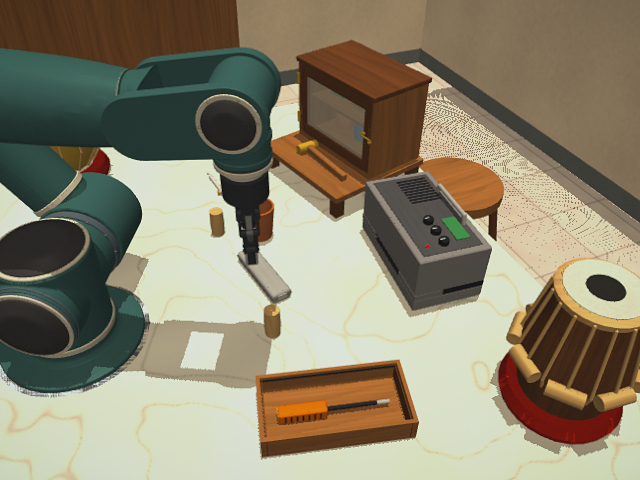

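View pics/t17.png

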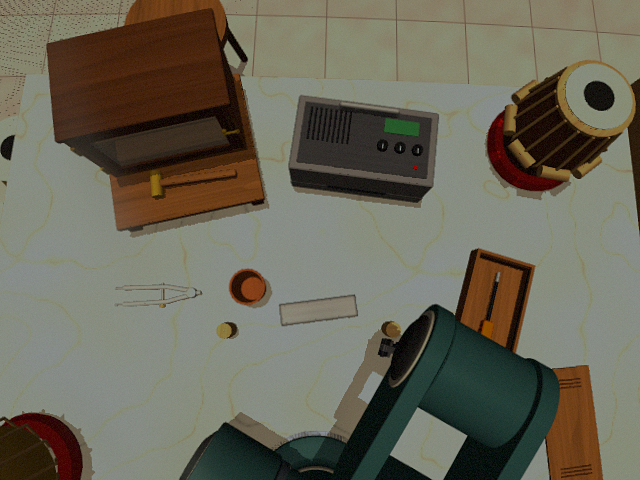

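```bash
python3 -c "
from rig import sign_off
print(sign_off())"
```

```text
the job is handed in; nothing more can be done
None
```

I did the whole job in the order asked and handed it in at 31 s of the 72 s allowed.

- **Drawing it out:** I gripped the shaft, lifted it level by 16 mm and pulled it straight out from under the riser, passing over the dividers. I then laid it on the counter; there was no sign of levering in the wrist force (about 1 N).
- **Finding the breaker hole:** I took the tester by its handle and slid the tip along the gap's rear wall at about 6 N. The force dropped and the tip went in, and I advanced it with no sideways load.
- **Pushing the button:** The tip met light resistance and then a firm stop (13 to 16 N) about 30 mm behind the rear wall. That is where the fully-home position should be.
- **Putting it away:** I set the tester on the box floor and opened the gripper only once it was resting there.

The last pictures show the tester flat in the open box. The cup, blocks, fork case, dividers and hammer look where they started. The gripper was 24 cm up and touching nothing.

Two readings did not line up perfectly:
- **Breaker:** The button can't be seen, so "fully home" rests on force and depth alone. The red dot on the drone box looked the same before and after.
- **Box and gap positions:** My two estimates of the gap's middle differed by 2 to 3 mm, and the box's sideways position by about 4 mm; I allowed for both in the moves.

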